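Load the clamping jig and hold its self-ejecting splined key home

ROBOT

A 6-joint arm with a two-finger parallel gripper is mounted at the origin on a cart in front of the work surface, level with it; the furniture and walls round the work are solid. World frame = base frame: x ahead of the robot, y to its left, z up, the work surface at z = 0. Lengths are in mm, angles in rad, forces in N, time in s.
With the tool pointing down it reaches from about 350 to 925 mm from the base axis. Payload 6.4 kg.
Tool frame: the origin (TCP) lies on the centre line of the jaws, within the pads' length; the fingertips stand 8 mm ahead of it and the grasp point (between the pads) lies 11 mm behind it; z points along the fingers, y is the line along which they close (so a half turn about z gives the same grasp; the last joint's range is limited). The gripper opens to 94 mm and grips with 3 to 60 N. Pads are 16 mm wide; open, the fingers measure 119 mm over their backs; the gripper's body (75 mm by 177 mm) begins 78 mm behind the grasp point.
Start: joints at [-1.503, 0.245, 1.558, -0, 1.339, -0.174], TCP at [155.647, -631.1, 213.455] pointing down, gripper open.
Joint ranges: [-3.13, 3.13], [-1.02, 2.26], [0.13, 2.54], [-0.95, 4.09], [0.21, 2.88], [-2.74, 2.74]. Speed limits (rad/s): [2.57, 2.57, 3.14, 3.14, 3.14, 3.14].

INTERFACE

Orientations are given as a unit quaternion [x, y, z, w].
In Python, from plant import status, eyes, ticket, nets gives the robot as it stands. The module is installed in compiled form; this text tells all that it offers.
- The arm moves only by the tool step_arm, never from a script. Its argument "steps" is a list that holds one entry, the list of rows, each a list of 5 numbers: the closure, from 0 (fully open) to 1 (shut), then the shift along the tool's x, y, z in cm, then the turn about the tool's z in rad. In form: [[[claw, dx, dy, dz, yaw], ...]]. A call has 1 to 10 rows; each row shifts and turns the commanded pose from where the row before left it, along the tool's axes as they then stand; what a row does not reach is not made up. A row lasts 1/12 s, in which the tool goes at most 41.7 mm and 7.16 degrees, less where a joint would pass 70% of its speed; a pose out of reach is approached as far as the arm can. A call with a gripper value outside its range is refused whole. The fingers move at their own pace and stop on an object; "grip_force" is the grip in N (left out, the last holds). Time passes only in rows, so rows that do not move let the fingers close. It gives the time, the measured TCP pose, the force, the opening and the grip force at its end, in the units of the state.
- status.read_state(): the state, without advancing time (a new reading comes with each control period).
- eyes.capture(name): name is "scene" or "side" or "wrist"; returns a dict with "pixels" (400x640x3 uint8, red, green, blue), "vfov" (degrees; the focal length in pixels is half the picture's height over the tangent of half this angle, whatever the lens; pixels are square), "cx", "cy" (the principal point, pixels), "dist" ([k1, k2, p1, p2, k3] as OpenCV has them; the pictures are not rectified), "eye" and "orientation" of the camera in the world. Camera axes: x right, y down, z forward; pixel columns grow to the right and rows downward; lengths in mm; the calibration is good to about 2 mm. A picture is of the moment at which its call begins. There is no depth.
- ticket.close_job(): hands the job in; it is judged then, once.
Trained networks look in a picture, given as the dict that the camera call returned (one of the last four; its "shot" number tells which), for a name from the list of things; names that differ only in an ending like _2 or _b are one class to them, and where a whole thing is asked for, a point or a joint stands for the part that bears it (a point fixed in the world has none). Each returns a list of dicts, best first, with "p" (0 to 1); they miss things now and then, are a little off and sometimes report something else, mostly with a low value. They report only what shows in the picture. A call takes as long as a camera call. They do not tell look-alikes from the thing itself.
- nets.search_frame(picture, label): "box" ([left, top, right, bottom] in pixels, round what is visible of it).
- nets.outline_of(picture, label): "mask" (400x640 bool, what is visible of it) and "box" ([left, top, right, bottom] in pixels, round what is visible of it).
- nets.tip_of(picture, label): "position" ([row, column] in pixels: a listed point, or the origin of a listed thing).
The state is a dict: "time": time; "joint_pos": joint angles; "joint_vel": joint speeds; "joint_torque": joint torques, N m; "tool_pos": TCP position; "tcp_rot": TCP orientation; "force": force on the tool from outside, world axes, zero at the start; "ft_torque": the same for the moment, N m; "gripper_width": finger opening in mm; "gripper_force": force on a finger pad.
Only numpy, scipy, OpenCV 4.12 (cv2) and the standard library are available. Lean on these libraries where they do the work, as an engineer would, in place of code of your own. Each camera call takes 0.05 s, during which the arm holds its last target. There are 200 camera calls.

TASK

First put the beech block flat and square into the blue-floored pocket of the clamping jig and let go of it. Then take the red-handled splined key from its wooden rest, turn it until its splines line up with the slots of the brass socket, slide it down against the ejector spring until its collar sits on the socket's rim, and keep pressing so that the jaw stays tight on the block: finish while still gripping the key and holding it fully home. Leave the other things on the table where they are.

Things in the scene. Friction and masses are not known exactly. Their poses are not given: they have to be found in the camera images.
- beech_block: loose plain beech wood block, 55 (x) x 80 (y) x 32 (z) mm, 0.08 to 0.17 kg; origin at the centre of its underside, z up. Stands on the table.
- jig: clamping jig, fixed to the table, a dark steel base plate 110 (x) x 310 (y) x 12 mm with a pocket at its +y end, a brass socket at its -y end and between them a spring-padded jaw that slides along y. Origin at the centre of the plate's underside, z up. Highest part: the socket rim, 56 mm over the table.
- pocket (a point): centre of the pocket's blue floor, 75 mm from the jig's origin along the jig's +y, 12 mm above the table; axes as the jig's. The pocket is 59 mm (x) by 84 mm (y) inside, for the block's 55 and 80 mm; its aluminium walls are 10 mm thick, 12 mm high over the floor, with half-round tops, so 20 mm of the seated block stands proud.
- pad: black rubber pad of the jaw, 28 mm wide, 18 mm high, in the gap of the pocket's -y wall; origin at its middle in x and y, 12 mm below mid-height. The ejector drives it along the jig's +y against the block's end: 0.75 mm per mm of ejector travel, with a 0.8 N/mm spring between. Left alone it stands 1 mm outside the pocket; it presses about 5 N when the key is home.
- socket_mouth (a point): centre of the brass socket's mouth, level with its rim, 56 mm above the table, 75 mm from the jig's origin along the jig's -y. The socket is a round tube, 52 mm outside; its cross-shaped hole has slots 10.5 mm wide that reach 17 mm from the axis and run along this point's x and y, which turn with the socket (the cross repeats every 90 degrees).
- socket (a joint): turn of the socket in the jig, rad, counterclockwise from above; at 0 its slots lie along the jig's x and y. It starts anywhere from -0.7 to 0.7 and is stiff to turn (0.12 N m), staying where it is left.
- ejector (a joint): travel of the black spring pin (14 mm across) in the socket, m: 0 with its top 14 mm below the rim, 0.012 with the key fully home (limit 0.016). Its spring pushes up 3.6 N at 0, 7.2 N at 0.012; with the jaw on the block the key needs about 8 to 12 N of push to stay home, and it rises again when let go.
- key: loose steel key with red handle, 0.11 to 0.2 kg, upright in its rest; origin on its axis at the foot of its splines, z up. Four splines in a cross, 26 mm long, 8 mm thick, reaching 14 mm from the axis along the key's x and y, foot edges rounded; above them a collar, 44 mm across, from 26 to 32 mm. Fully home the collar rests on the socket's rim: origin 26 mm below it.
- key_handle (a point): middle of the key's flat red handle, on the key's axis 58 mm above its foot. The handle is 44 mm along the key's x (so it lies along two of the splines), 16 mm thick along y (grasp it across y), and reaches from 40 to 76 mm above the foot; below it a neck, 14 mm thick, joins the collar.
- key_rest: wooden rest of the key, fixed to the table, 75 x 75 x 36 mm with an upright round hole of 33 mm in its centre; origin at the centre of its underside. The key's collar rests on its top, so the key's origin stands 10 mm over the table.
- thread_tin: bystander: small grey tin, 48 mm across, 38 mm high; origin at its underside
- caliper: bystander: grey slide calliper lying flat, 62 x 164 x 8 mm
- wax_block: bystander: pale block of wax, 32 x 60 x 26 mm
- screwdriver_red: bystander: screwdriver with red handle, 27 x 199 x 29 mm
- pliers: bystander: red-handled pliers lying flat, 60 x 160 x 12 mm
Mind the look-alikes: they are no part of the job. Of the things like the key, leave any that is black or purple; of the rest the larger one is meant.

How it is judged:
By the outcome, as a careful person would: the job done as asked, in the order asked, and still so for the second after the job is handed in, while the arm keeps its last pose, push and grip.
It also fails if it takes over 58 s, if anything falls off the work surface, if the arm or the gripper's body presses on something with over 40 N, if the wrist force passes 120 N, or if a joint passes its speed limit or range.

## Working session

There is one attempt and no reset: what is moved stays moved. The work goes in short steps, Python scripts to look and compute and a tool call to move; the robot and the scene stay as the last step left them, time stands still between calls to the robot, and variables do not carry over. Pictures are saved under pics/ and viewed, at most 10 in all, crops included, and the job is handed in when it is done.

Besides the shell and the picture viewer there is one more tool, called by a JSON object that holds its "op" and its "data", one argument or row to a line. step_arm: Moves the arm, as the interface text tells. Its arguments: {"type":"object","properties":{"steps":{"type":"array","items":{"type":"array","items":{"type":"array","items":{"type":"number"}}}},"grip_force":{"type":"number"}},"required":["steps"]}

```bash
mkdir -p pics; cat > h.py <<'E'
import numpy as np, cv2
from scipy.spatial.transform import Rotation as R
from plant import status, eyes, ticket, nets
def K(p):
    f=200/np.tan(np.radians(p["vfov"])/2); return np.array([[f,0,p["cx"]],[0,f,p["cy"]],[0,0,1.]])
def rot(p):
    o=np.array(p["orientation"],float); return R.from_quat(o) if o.size==4 else R.from_matrix(o.reshape(3,3))
def ray(p,uv):
    n=cv2.undistortPoints(np.array(uv,float).reshape(-1,1,2),K(p),np.array(p["dist"],float)).reshape(-1,2)
    return rot(p).apply(np.c_[n,np.ones(len(n))])
def plane(p,uv,z):
    d=ray(p,uv); e=np.array(p["eye"],float); return e+d*((z-e[2])/d[:,2])[:,None]
def proj(p,X):
    r=rot(p).inv(); return cv2.projectPoints((np.atleast_2d(X)-p["eye"]).astype(float),r.as_rotvec()*0+0,np.zeros(3),K(p),np.array(p["dist"],float))[0].reshape(-1,2) if 0 else cv2.projectPoints(r.apply(np.atleast_2d(X)-np.array(p["eye"])),np.zeros(3),np.zeros(3),K(p),np.array(p["dist"],float))[0].reshape(-1,2)
def save(p,n,crop=None,s=1):
    im=p["pixels"][:,:,::-1]
    if crop: l,t,r,b=crop; im=im[t:b,l:r]
    cv2.imwrite("pics/"+n,cv2.resize(im,None,fx=s,fy=s,interpolation=cv2.INTER_CUBIC))
E
python3 - <<'E'
from h import *
s=status.read_state(); print(s)
for n in ["scene","side"]:
    p=eyes.capture(n); save(p,n+"0.png"); print(n,p["eye"],p["orientation"],p["vfov"],p["cx"],p["cy"],p["dist"])
    for l in ["beech_block","jig","pocket","pad","socket_mouth","key","key_handle","key_rest","thread_tin"]:
        for d in nets.tip_of(p,l)[:3]:
            rc=d["position"]; z={"pocket":12,"socket_mouth":56,"pad":12,"key":10,"key_handle":68}.get(l,0)
            print(l,round(d["p"],2),np.round(rc),plane(p,[rc[::-1]],z)[0].round())
E
```

```text
{'time': 0.0, 'joint_pos': array([-1.50307835e+00,  2.45774111e-01,  1.55896868e+00, -4.99947286e-06,
        1.33871104e+00, -1.74069196e-01]), 'joint_vel': array([-2.03207782e-03,  7.84714244e-04, -2.06356248e-03, -4.41259719e-05,
        2.48281632e-04,  1.20948880e-03]), 'joint_torque': array([ 2.02574761e-04, -4.15830195e+01, -3.14602482e+01,  6.85454020e-02,
        3.32463509e-02, -1.43923266e-04]), 'tool_pos': array([ 155.61945479, -630.50802317,  212.39528448]), 'tcp_rot': array([ 9.92700767e-01,  1.20599839e-01,  4.70324475e-05, -9.29400417e-04]), 'force': array([ 0.10344976, -0.25773288, -0.22466885]), 'ft_torque': array([ 0.00815227, -0.02154731,  0.01975387]), 'gripper_force': 0.0, 'gripper_width': 93.62981309310857}
scene [-927.87779217  798.0253534   882.4690462 ] [-0.45162888  0.71707314 -0.45712364  0.26995455] 42.120568585101516 307.7423037805042 199.4751097824751 [-0.01729052  0.          0.          0.          0.        ]
beech_block 0.93 [242. 233.] [500. 337.   0.]
jig 0.79 [212. 296.] [609.  54.   0.]
jig 0.68 [239. 357.] [348. -50.   0.]
pocket 0.84 [210. 275
[... 456 characters left out ...]
[256. 305.] [ 470. -194.    0.]
jig 0.59 [207. 329.] [599.  55.   0.]
pocket 0.9 [191. 329.] [624. 148.  12.]
pocket 0.46 [207. 255.] [365.  81.  12.]
socket_mouth 0.73 [204. 334.] [590. -28.  56.]
socket_mouth 0.57 [282. 305.] [ 436. -359.   56.]
socket_mouth 0.53 [233. 258.] [ 358. -146.   56.]
key 0.91 [281. 308.] [ 455. -303.   10.]
key 0.81 [292. 263.] [ 349. -319.   10.]
key 0.8 [313. 302.] [ 421. -402.   10.]
key_handle 0.94 [255. 305.] [ 451. -283.   68.]
key_handle 0.84 [274. 258.] [ 341. -328.   68.]
key_handle 0.71 [261. 344.] [ 533. -323.   68.]
key_rest 0.89 [284. 307.] [ 452. -302.    0.]
key_rest 0.41 [232. 414.] [ 802. -143.    0.]
thread_tin 0.59 [205. 255.] [367. 113.   0.]
```

View pics/scene0.png

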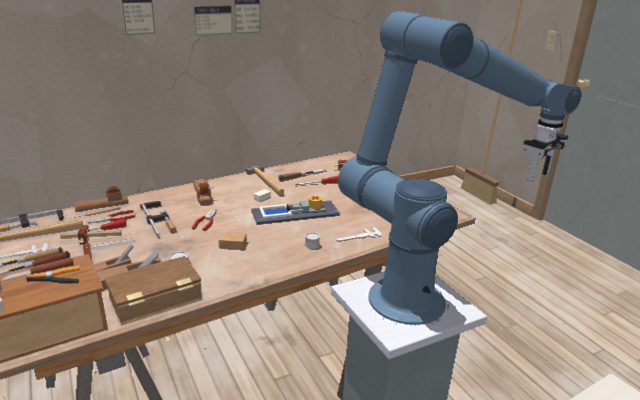

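View pics/side0.png

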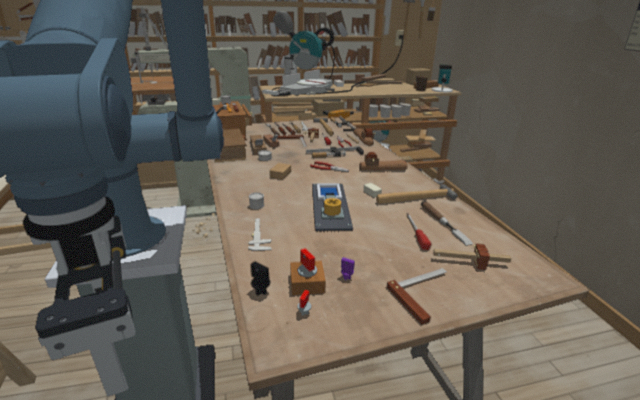

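The scene picture shows the beech block at (232,241), the jig at about (295,211) and the grey tin at (312,241). In the side picture these look like keys:
- red handle in the wooden rest at (308,270)
- small red key at (304,303)
- black key at (260,277)
- purple key at (347,267)

The red one in the rest fits, because it is the larger of the red ones. I'll confirm it from above with the wrist camera.

{"op": "step_arm", "data": {
  "steps": [
    [[0, 3, -2.1, -0.8, 0], [0, 3, -2.1, -0.8, 0], [0, 3, -2.1, -0.8, 0], [0, 3, -2.1, -0.8, 0], [0, 3, -2.1, -0.8, 0], [0, 3, -2.1, -0.8, 0], [0, 3, -2.1, -0.8, 0], [0, 3, -2.1, -0.8, 0], [0, 3, -2.1, -0.8, 0], [0, 3, -2.1, -0.8, 0]]
  ]
}}

```text
time: 1.83
tool_pos: [397.5, -353.8, 294.1]
tcp_rot: [0.993, 0.121, 0.0, 0.0]
force: [0.3, 0.1, 0.4]
gripper_width: 94.0
gripper_force: 0.0
```

```bash
python3 - <<'E'
from h import *
s=status.read_state(); print(s["tool_pos"],s["tcp_rot"],s["joint_pos"])
p=eyes.capture("wrist"); save(p,"w1.png"); print(p["eye"],p["orientation"],p["vfov"])
for l in ["jig","socket_mouth","key","key_handle","key_rest"]:
    for d in nets.tip_of(p,l)[:3]:
        rc=d["position"]; z={"pocket":12,"socket_mouth":56,"pad":12,"key":10,"key_handle":68}.get(l,0)
        print(l,round(d["p"],2),np.round(rc),plane(p,[rc[::-1]],z)[0].round())
E
```

```text
[ 397.5242653  -353.83928662  294.11539951] [9.92711908e-01 1.20511241e-01 1.77275903e-04 2.77361229e-04] [-9.40532208e-01 -9.25294535e-02  1.76815417e+00  3.92035497e-05
  1.46531074e+00  3.88650270e-01]
[ 466.1463743  -337.29728077  464.0254695 ] [ 0.78064026 -0.61259371 -0.07659491  0.09727776] 67.56848648160467
key 0.8 [160. 348.] [ 429. -394.   10.]
key 0.73 [ 63. 309.] [ 547. -305.   10.]
key 0.58 [199. 284.] [ 347. -312.   10.]
key_handle 0.97 [ 58. 306.] [ 542. -304.   68.]
key_handle 0.91 [161. 351.] [ 434. -390.   68.]
key_handle 0.83 [208. 282.] [ 348. -315.   68.]
key_rest 0.85 [126. 292.] [ 457. -301.    0.]
```

View pics/w1.png

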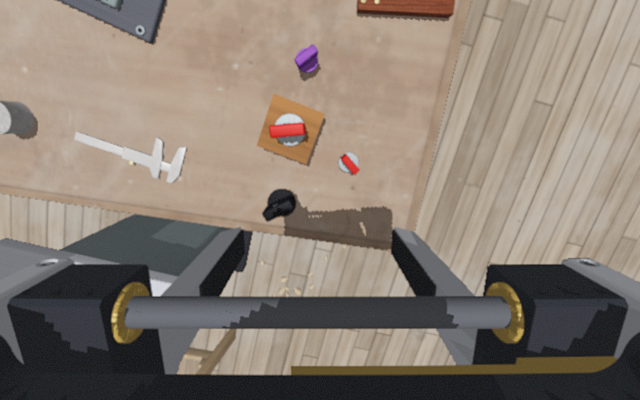

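The wrist view shows the red key in its rest at (288,130), the small red one at (348,163), purple at (307,58) and black at (279,204). The red one in the rest is the larger red key, so it is the target. I'll confirm with a crop and measure it.

```bash
cat >> h.py <<'E'
def handle(p,box,z=86):
    l,t,r,b=box; im=p["pixels"].astype(int)[t:b,l:r]
    m=((im[:,:,0]>120)&(im[:,:,1]<60)&(im[:,:,2]<60)).astype(np.uint8)
    n,L,st,c=cv2.connectedComponentsWithStats(m); i=1+st[1:,4].argmax()
    v,u=np.nonzero(L==i); X=plane(p,np.c_[u+l,v+t],z)[:,:2]
    (c,(w,h),a)=cv2.minAreaRect(X.astype(np.float32))
    if w<h: a+=90; w,h=h,w
    return np.array(c),w,h,a
E
python3 - <<'E'
from h import *
p=eyes.capture("wrist"); save(p,"w1c.png",(230,40,390,230),3)
print(handle(p,(260,110,320,150)),handle(p,(330,145,370,180)))
print(plane(p,[[320,200],[290,130]],0), np.array(p["eye"])-status.read_state()["tool_pos"])
E
```

```text
(array([ 451.22177124, -303.0413208 ]), 43.67721939086914, 11.981871604919434, 113.92065238952637) (array([ 430.52883911, -387.1696167 ]), 26.26898193359375, 7.205125331878662, 57.1357307434082)
[[ 354.56470031 -370.20060679    0.        ]
 [ 449.34688363 -300.29995987    0.        ]] [ 69.03660329  16.5603654  169.98593552]
```

View pics/w1c.png

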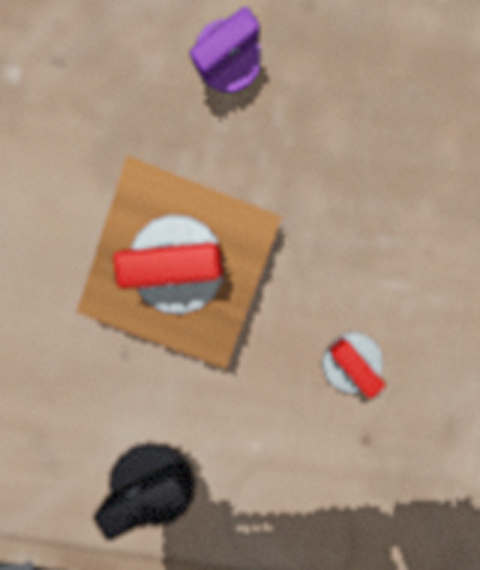

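The crop confirms it: red key in the wooden rest, handle measuring 44 mm, against 26 mm for the small red one. Now I'll look at the jig and block.

{"op": "step_arm", "data": {
  "steps": [
    [[0, 1.7, -3.6, 0, 0], [0, 1.7, -3.6, 0, 0], [0, 1.7, -3.6, 0, 0], [0, 1.7, -3.6, 0, 0], [0, 1.7, -3.6, 0, 0], [0, 1.7, -3.6, 0, 0], [0, 1.7, -3.6, 0, 0], [0, 1.7, -3.6, 0, 0], [0, 1.7, -3.6, 0, 0], [0, 1.7, -3.6, 0, 0]]
  ]
}}

```text
time: 3.02
tool_pos: [475.5, 35.5, 293.2]
tcp_rot: [0.993, 0.119, -0.0, 0.0]
force: [1.6, 0.7, 0.0]
gripper_width: 93.8
gripper_force: 0.0
```

{"op": "step_arm", "data": {
  "steps": [
    [[0, 1.5, -3.4, 0, 0], [0, 1.5, -3.4, 0, 0], [0, 1.5, -3.4, 0, 0], [0, 1.5, -3.4, 0, 0], [0, 0, 0, 0, 0]]
  ]
}}

```text
time: 3.43
tool_pos: [501.5, 184.8, 292.7]
tcp_rot: [0.992, 0.122, -0.0, -0.001]
force: [-0.7, 0.0, -0.6]
gripper_width: 93.9
gripper_force: 0.0
```

```bash
python3 - <<'E'
from h import *
s=status.read_state(); print(s["tool_pos"],s["tcp_rot"],s["joint_pos"],s["time"])
p=eyes.capture("wrist"); save(p,"w2.png"); np.save("w2.npy",p,allow_pickle=True)
for l in ["beech_block","jig","pocket","pad","socket_mouth"]:
    for d in nets.tip_of(p,l)[:2]:
        rc=d["position"]; z={"pocket":12,"socket_mouth":56,"pad":12,"key":10,"key_handle":68}.get(l,0)
        print(l,round(d["p"],2),np.round(rc),plane(p,[rc[::-1]],z)[0].round(1))
for l,z in [("beech_block",32),("jig",12),("socket_mouth",56)]:
    for d in nets.outline_of(p,l)[:1]:
        v,u=np.nonzero(d["mask"]); X=plane(p,np.c_[u,v],z)[:,:2].astype(np.float32)
        print(l,d["p"],d["box"],cv2.minAreaRect(X))
E
```

```text
[501.47413718 184.78866278 292.70355285] [ 9.92476978e-01  1.22427576e-01 -4.95503812e-04 -8.30835294e-04] [ 1.39898218e-01 -8.53028656e-02  1.76393833e+00  1.68806527e-03
  1.46391968e+00  1.46504257e+00] 3.4333
beech_block 0.93 [159. 217.] [485.  340.7   0. ]
beech_block 0.5 [107. 372.] [616.2 130.4   0. ]
jig 0.84 [126. 413.] [604.4  62.7   0. ]
pocket 0.83 [106. 371.] [616.3 134.2  12. ]
pocket 0.4 [268. 585.] [ 455.9 -286.1   12. ]
pad 0.69 [121. 401.] [606.9  85.4  12. ]
socket_mouth 0.75 [150. 474.] [590.4  -9.8  56. ]
socket_mouth 0.41 [120. 403.] [604.9  94.7  56. ]
beech_block 0.57 [175.8, 131.9, 245.4, 193.6] ((485.4060974121094, 338.90289306640625), (84.35740661621094, 64.86270904541016), 57.88222122192383)
jig 0.83 [306.7, 44.5, 525.6, 201.0] ((602.595458984375, 60.295928955078125), (307.6695251464844, 111.55582427978516), 79.16885375976562)
socket_mouth 0.8 [446.8, 130.1, 495.9, 171.9] ((588.7613525390625, -7.104648590087891), (61.68659210205078, 51.35942077636719), 83.2105941772461)
```

View pics/w2.png

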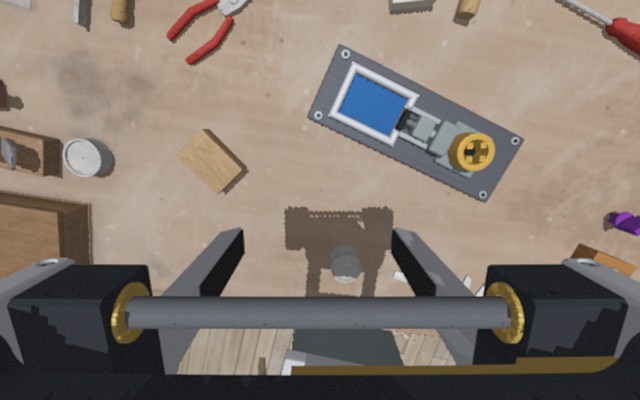

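The wrist view shows the block at (212,160), the jig running from (345,50) to (480,190), the blue pocket at (371,106) and the brass socket at (474,150). The measurements agree: jig centre (602.6, 60.3) with long axis at 79.2°, pocket about (616.7, 134). Next I'll centre the camera above the block with the tool aligned.

{"op": "step_arm", "data": {
  "steps": [
    [[0, -0.75, -2.6, 2.8, 0], [0, -0.75, -2.6, 2.8, 0], [0, -0.75, -2.6, 2.8, 0], [0, -0.75, -2.6, 2.8, 0], [0, 0, 0, 0, -0.12], [0, 0, 0, 0, -0.12], [0, 0, 0, 0, -0.12], [0, 0, 0, 0, -0.12], [0, 0, 0, 0, -0.12], [0, 0, 0, 0, -0.12]]
  ]
}}

```text
time: 4.72
tool_pos: [447.4, 274.6, 181.6]
tcp_rot: [0.885, 0.465, 0.0, 0.0]
force: [-0.3, 1.1, -0.1]
gripper_width: 93.8
gripper_force: 0.0
```

```bash
cat >> h.py <<'E'
from scipy.optimize import minimize
def boxfit(p,mask,size,x0,z0=0):
    a,b,h=size; m=mask.astype(np.uint8)
    def f(q):
        c,s=np.cos(q[2]/50),np.sin(q[2]/50)
        P=[(q[0]+c*i*a/2-s*j*b/2,q[1]+s*i*a/2+c*j*b/2,z) for i in(-1,1) for j in(-1,1) for z in(z0,z0+h)]
        hull=cv2.convexHull(proj(p,np.array(P)).astype(np.float32))
        k=np.zeros(m.shape,np.uint8); cv2.fillConvexPoly(k,np.round(hull*16).astype(np.int32),1,shift=4)
        return 1-(k&m).sum()/(k|m).sum()
    best=None
    for d in(-6,0,6):
        q0=np.array([x0[0],x0[1],x0[2]*50+d]); S=np.vstack([q0]+[q0+8*e for e in np.eye(3)])
        r=minimize(f,q0,method="Nelder-Mead",options=dict(initial_simplex=S,xatol=.05,fatol=1e-5))
        if best is None or r.fun<best.fun: best=r
    return best.x[0],best.x[1],np.degrees(best.x[2]/50),best.fun
def psi(s):
    x=R.from_quat(s["tcp_rot"]).apply([1,0,0]); return np.degrees(np.arctan2(x[1],x[0]))
def plan(X,ps):   # shift in tool axes (cm) and turn (rad) to reach X, psi
    s=status.read_state(); a=np.radians(psi(s)); d=np.array(X)-s["tool_pos"]
    print("now",s["tool_pos"].round(1),"psi",round(psi(s),2),"dx,dy,dz cm",np.round([d[0]*np.cos(a)+d[1]*np.sin(a),d[0]*np.sin(a)-d[1]*np.cos(a),-d[2]],1)/10,"yaw",round(-np.radians(ps-np.degrees(a)),3))
E
python3 - <<'E'
from h import *
p=eyes.capture("wrist"); save(p,"w3.png")
print(np.array(p["eye"]).round(1))
o=nets.outline_of(p,"beech_block"); print([(d["p"],d["box"]) for d in o])
print(boxfit(p,o[0]["mask"],(55,80,32),(485,339,np.radians(-32))))
q=np.load("w2.npy",allow_pickle=True).item()
im=cv2.cvtColor(p["pixels"],cv2.COLOR_RGB2HSV)
X=plane(p,np.argwhere(o[0]["mask"])[:,::-1],32)[:,:2].astype(np.float32); print(cv2.minAreaRect(X))
plan((485,339,150),58)
E
```

```text
[487.4 332.4 351.5]
[(0.73, [281.0, 79.5, 336.3, 160.4]), (0.17, [435.0, 123.6, 565.6, 294.3])]
(np.float64(482.81609929118986), np.float64(341.96559940183727), np.float64(-33.518913309767136), np.float64(0.04386566141192594))
((482.515380859375, 342.1918029785156), (79.72802734375, 55.480464935302734), 57.57137680053711)
now [447.3 274.6 181.6] psi 55.05 dx,dy,dz cm [ 7.43 -0.6   3.16] yaw -0.052
```

View pics/w3.png

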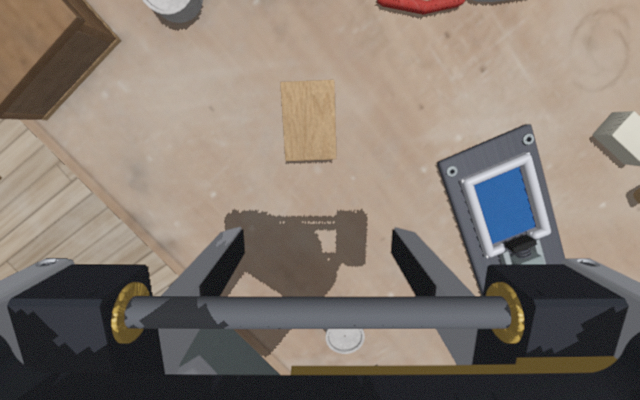

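The block at (308,120) measures 79.7 × 55.5 mm on its top plane, matching its size. Its centre is (482.7, 342.1) and its angle 57.6°. I'll grasp it across the 55 mm side.

{"op": "step_arm", "data": {
  "steps": [
    [[0, 2.5, -0.3, 0, -0.044], [0, 2.5, -0.3, 0, 0], [0, 2.56, -0.4, 0, 0], [0, 0, 0, 3.6, 0], [0, 0, 0, 3.6, 0], [0, 0, 0, 3.6, 0], [0, 0, 0, 2.8, 0], [0, 0, 0, 1.5, 0], [0, 0, 0, 0.76, 0], [0, 0, 0, 0, 0]]
  ],
  "grip_force": 25
}}

```text
time: 5.65
tool_pos: [479.1, 342.9, 21.1]
tcp_rot: [0.877, 0.481, -0.002, -0.0]
force: [0.9, 0.9, 0.4]
gripper_width: 93.9
gripper_force: 0.0
```

{"op": "step_arm", "data": {
  "steps": [
    [[1, 0, 0, 0, 0], [1, 0, 0, 0, 0], [1, 0, 0, 0, 0], [1, 0, 0, 0, 0], [1, 0, 0, 0, 0], [1, 0, 0, 0, 0], [1, 0, 0, 0, 0], [1, 0, 0, 0, 0]]
  ]
}}

```text
time: 6.32
tool_pos: [481.0, 343.8, 23.6]
tcp_rot: [0.876, 0.482, 0.001, 0.0]
force: [0.0, -1.7, 3.9]
gripper_width: 54.8
gripper_force: 25.0
```

The block is gripped at an opening of 54.8 mm. I'll lift it and bring the camera over the pocket.

{"op": "step_arm", "data": {
  "steps": [
    [[1, 0, 0, -2, 0], [1, 0, 0, -3.5, 0], [1, 0, 0, -3.5, 0], [1, 0, 0, -3.5, 0], [1, -2, 3, 0, 0], [1, -2, 3, 0, 0], [1, -2, 3, 0, 0], [1, -2, 3, 0, 0], [1, -2, 3, 0, 0], [1, -2, 3, 0, 0]]
  ]
}}

```text
time: 7.15
tool_pos: [567.5, 144.6, 147.1]
tcp_rot: [0.876, 0.482, -0.001, -0.001]
force: [1.6, 1.0, -1.9]
gripper_width: 54.4
gripper_force: 25.0
```

{"op": "step_arm", "data": {
  "steps": [
    [[1, -2, 3, 0, 0], [1, -2, 3, 0, 0], [1, -1, 1.2, 0, -0.1], [1, 0, 0, 0, -0.1], [1, 0, 0, 0, -0.1], [1, 0, 0, 0, -0.077], [1, 0, 0, 0, 0], [1, 0, 0, 0, 0]]
  ]
}}

```text
time: 7.82
tool_pos: [601.4, 65.4, 147.1]
tcp_rot: [0.771, 0.637, -0.0, -0.001]
force: [-0.6, -0.4, -2.3]
gripper_width: 54.8
gripper_force: 25.0
```

```bash
python3 - <<'E'
from h import *
p=eyes.capture("wrist"); save(p,"w4.png"); print(np.array(p["eye"]).round(1))
im=p["pixels"].astype(int); m=((im[:,:,2]>im[:,:,0]+60)&(im[:,:,2]>110)).astype(np.uint8)
n,L,st,c=cv2.connectedComponentsWithStats(m)
for i in range(1,n):
    if st[i,4]>300:
        X=plane(p,np.argwhere(L==i)[:,::-1],12)[:,:2].astype(np.float32); print(st[i],cv2.minAreaRect(X))
for l,z in (("pocket",12),("socket_mouth",56),("pad",12)):
    print(l,[(d["p"],np.round(d["position"]),plane(p,[d["position"][::-1]],z)[0].round(1)) for d in nets.tip_of(p,l)[:2]])
s=status.read_state();print(s["tool_pos"],psi(s),s["force"],s["gripper_width"])
E
```

```text
[614.9 134.5 317. ]
[ 292   84   60   86 4995] ((617.646240234375, 132.87786865234375), (81.89386749267578, 57.76887893676758), 79.04185485839844)
pocket [(0.93, array([129., 320.]), array([615.9, 132.1,  12. ])), (0.74, array([233., 316.]), array([591.8,  25.5,  12. ]))]
socket_mouth []
pad [(0.46, array([176., 321.]), array([608.3,  85.8,  12. ]))]
[601.79839593  65.45913344 147.68811736] 79.18587413349557 [-0.01482232 -0.1523482  -1.33651433] 54.63856878295173
```

View pics/w4.png

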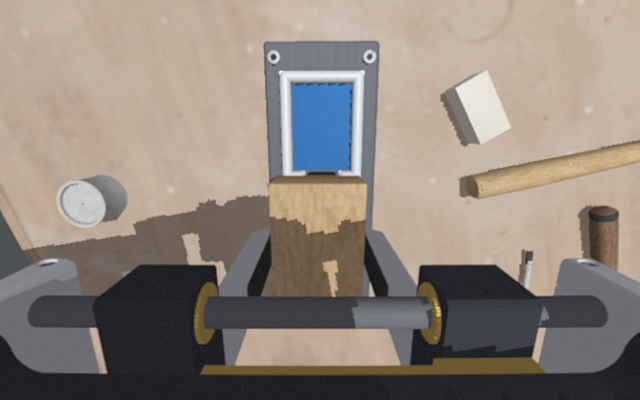

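The pocket floor is at (292..352, 84..170) and the held block's front edge is at about row 180. I'll check the block's place in the hand before lowering.

```bash
python3 - <<'E'
from h import *
p=eyes.capture("wrist"); s=status.read_state(); save(p,"w4c.png",(255,60,385,240),3.3)
a=np.radians(psi(s)); ux=np.array([np.cos(a),np.sin(a)]);uy=np.array([np.sin(a),-np.cos(a)])
loc=lambda X:np.c_[(X[:,:2]-s["tool_pos"][:2])@ux,(X[:,:2]-s["tool_pos"][:2])@uy].round(1)
print("top z",s["tool_pos"][2]+9)
g=cv2.cvtColor(p["pixels"],cv2.COLOR_RGB2GRAY)
print("col300 rows170-195",g[168:196,300], "col340",g[168:196,340])
print("row200 L",g[200,260:280],"R",g[200,358:376])
for z in(156,124): print(z,loc(plane(p,[[269,184],[367,184],[269,178],[367,178],[318,176]],z)))
print("pocket local",loc(np.array([[617.6,132.9],[616.7,134]])))
E
```

```text
top z 156.76915520286045
col300 rows170-195 [107 112 135 173 199 213 212 179 114  86  93 101 103 104 106 124 159 175
 175 172 173 173 177 179 180 178 179 179] col340 [109 115 145 183 192 191 186 157 104  88  93 100 105 105 107 130 158 176
 179 181 180 179 176 176 177 177 177 180]
row200 L [106 102 104 104 104 104 103  99 115 143 166 174 177 176 175 169 169 168
 170 172] R [181 177 176 173 175 179 183 174 146 118 116 114 111 112 143 177 182 181]
156 [[ 39.9 -26.9]
 [ 39.8  26.9]
 [ 43.2 -26.8]
 [ 43.2  26.8]
 [ 44.3   0. ]]
124 [[ 33.9 -32.2]
 [ 33.8  32.3]
 [ 37.9 -32.1]
 [ 37.8  32.1]
 [ 39.1   0. ]]
pocket local [[69.2  2.8]
 [70.1  1.7]]
```

View pics/w4c.png

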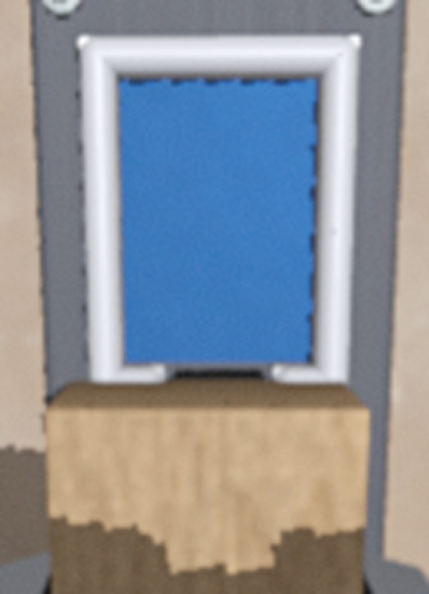

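```bash
python3 - <<'E'
from h import *
p=eyes.capture("wrist"); s=status.read_state()
a=np.radians(psi(s)); ux=np.array([np.cos(a),np.sin(a)]);uy=np.array([np.sin(a),-np.cos(a)])
loc=lambda X:np.c_[(X[:,:2]-s["tool_pos"][:2])@ux,(X[:,:2]-s["tool_pos"][:2])@uy].round(1)
g=p["pixels"].astype(int)
for r in(95,130,160): print(r,[tuple(g[r,c]) for c in range(286,296)],"R",[tuple(g[r,c]) for c in range(346,358)])
print("col320",[tuple(g[r,305]) for r in range(78,90)],[tuple(g[r,305]) for r in range(166,174)])
print("floor",loc(plane(p,[[290.8,90],[351.7,90],[292,160],[350,160],[320,83],[320,84],[320,170]],12)))
print("plate",loc(plane(p,[[264,45],[379,45],[270,180],[378,180],[321,41]],12)))
print("walltop outer z19",loc(plane(p,[[279.2,72],[364,72],[282.9,174],[361,174],[321,71.5]],19)))
E
```

```text
95 [(np.int64(228), np.int64(230), np.int64(237)), (np.int64(214), np.int64(216), np.int64(223)), (np.int64(205), np.int64(206), np.int64(211)), (np.int64(182), np.int64(183), np.int64(188)), (np.int64(135), np.int64(138), np.int64(150)), (np.int64(91), np.int64(121), np.int64(164)), (np.int64(65), np.int64(123), np.int64(186)), (np.int64(61), np.int64(122), np.int64(190)), (np.int64(58), np.int64(120), np.int64(189)), (np.int64(61), np.int64(121), np.int64(190))] R [(np.int64(67), np.int64(130), np.int64(194)), (np.int64(68), np.int64(129), np.int64(195)), (np.int64(62), np.int64(126), np.int64(195)), (np.int64(53), np.int64(110), np.int64(176)), (np.int64(51), np.int64(76), np.int64(118)), (np.int64(91), np.int64(94), np.int64(102)), (np.int64(137), np.int64(137), np.int64(142)), (np.int64(175), np.int64(175), np.int64(182)), (np.int64(194), np.int64(195), np.int64(202)), (np.int64(210), np.int64(210), np.int64(217)), (np.int64(222), np.int64(223), np.int64(230)), (np.int64(236), np.int64(238), np.int64(245))]
130 [(np.int64(237), np.int64(239), np.int64(247)), (np.int64(225), np.i
[... 2520 characters left out ...]
t64(61), np.int64(123), np.int64(189))] [(np.int64(60), np.int64(119), np.int64(185)), (np.int64(57), np.int64(119), np.int64(186)), (np.int64(62), np.int64(117), np.int64(184)), (np.int64(87), np.int64(117), np.int64(169)), (np.int64(115), np.int64(122), np.int64(144)), (np.int64(128), np.int64(131), np.int64(139)), (np.int64(133), np.int64(135), np.int64(143)), (np.int64(133), np.int64(134), np.int64(143))]
floor [[104.9 -26. ]
 [104.8  32.8]
 [ 37.5 -26.3]
 [ 37.4  32.8]
 [111.2   2.2]
 [110.3   2.2]
 [ 27.2   2.2]]
plate [[144.9 -50.2]
 [144.7  57.3]
 [ 16.9 -49.6]
 [ 16.8  62.3]
 [148.1   3.1]]
walltop outer z19 [[120.  -35.9]
 [119.9  43.1]
 [ 24.3 -35.2]
 [ 24.1  43.4]
 [120.4   3. ]]
```

{"op": "step_arm", "data": {
  "steps": [
    [[1, 2.5, 0.14, 0, 0], [1, 2.5, 0.1, 0, 0], [1, 1.93, 0.1, 0, 0], [1, 0, 0, 3, 0], [1, 0, 0, 3, 0], [1, 0, 0, 2.5, 0], [1, 0, 0, 1, 0], [1, 0, 0, 0, 0]]
  ]
}}

```text
time: 8.78
tool_pos: [615.9, 132.7, 49.7]
tcp_rot: [0.77, 0.638, -0.002, -0.002]
force: [0.1, -0.2, -1.6]
gripper_width: 55.2
gripper_force: 25.0
```

```bash
python3 - <<'E'
from h import *
plan((602+69.3*.1893+3.4*.982, 65.4+69.3*.982-3.4*.1893,36),79.1)
p=eyes.capture("wrist"); save(p,"w5.png",(200,60,440,260),3.3)
print(status.read_state()["force"])
E
```

```text
now [615.9 132.7  49.7] psi 79.22 dx,dy,dz cm [0.06 0.25 1.37] yaw 0.002
[ 0.91558966  0.19290108 -1.52191129]
```

View pics/w5.png

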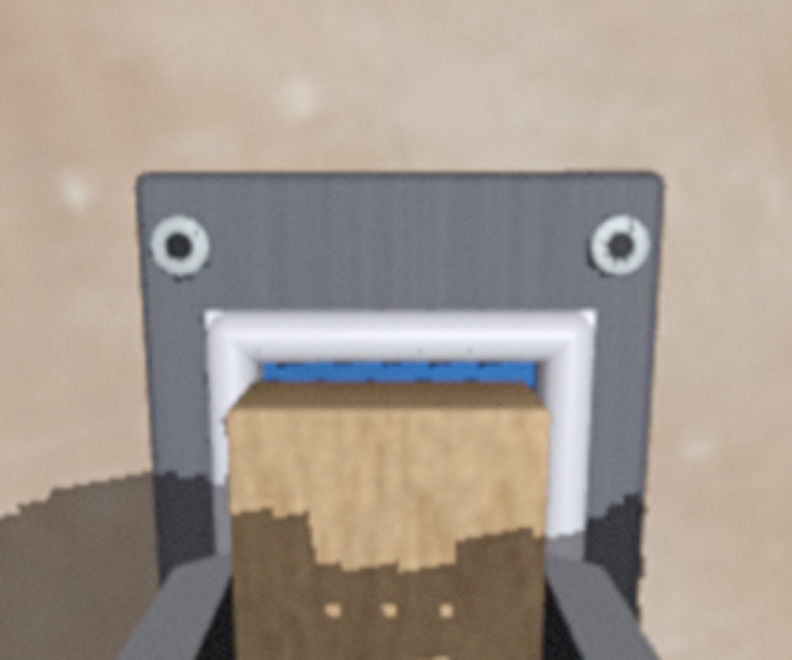

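{"op": "step_arm", "data": {
  "steps": [
    [[1, 0, 0.24, 0, 0.002], [1, 0, 0, 0, 0], [1, 0, 0, 0, 0]]
  ]
}}

```text
time: 9.08
tool_pos: [622.3, 132.2, 55.1]
tcp_rot: [0.771, 0.637, 0.002, 0.001]
force: [-0.6, 0.1, -1.5]
gripper_width: 55.0
gripper_force: 25.0
```

```bash
python3 - <<'E'
from h import *
P=[];ps=[]
for i in range(4):
    p=eyes.capture("wrist"); s=status.read_state(); P.append(s["tool_pos"]); ps.append(psi(s))
s["tool_pos"]=np.mean(P,0); print(s["tool_pos"],np.std(P,0),np.mean(ps))
save(p,"w6.png",(230,140,410,220),4)
a=np.radians(np.mean(ps)); ux=np.array([np.cos(a),np.sin(a)]);uy=np.array([np.sin(a),-np.cos(a)])
loc=lambda X:np.c_[(X[:,:2]-s["tool_pos"][:2])@ux,(X[:,:2]-s["tool_pos"][:2])@uy].round(1)
print("old est floor far edge", loc(plane(p,[[320,169.2],[320,170],[320,154]],12)), "block bottom front",loc(plane(p,[[320,176]],26)))
E
```

```text
[621.45055804 132.23879857  54.13147612] [0.34449193 0.01292769 0.41007172] 79.10676243164285
old est floor far edge [[41.   1.5]
 [40.4  1.5]
 [51.7  1.5]] block bottom front [[38.4  1.3]]
```

View pics/w6.png

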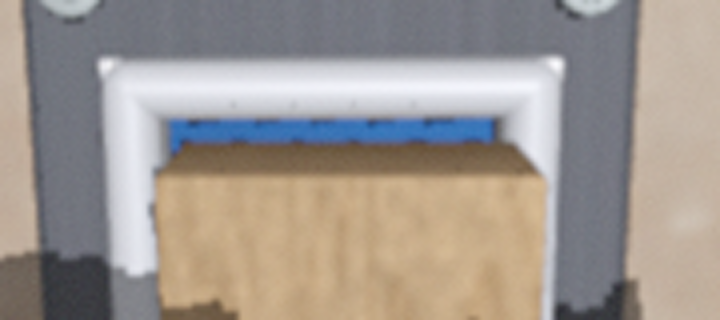

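The block now sits about 3 mm to the right of the pocket (157..546 against walls at 107..560). The arm was still settling during the earlier reading, so I'll let it settle and re-measure.

{"op": "step_arm", "data": {
  "steps": [
    [[1, 0, 0, 0, 0], [1, 0, 0, 0, 0], [1, 0, 0, 0, 0], [1, 0, 0, 0, 0], [1, 0, 0, 0, 0]]
  ]
}}

```text
time: 9.7
tool_pos: [620.6, 132.2, 52.8]
tcp_rot: [0.771, 0.637, -0.0, -0.0]
force: [-0.8, 0.1, -0.9]
gripper_width: 55.0
gripper_force: 25.0
```

```bash
python3 - <<'E'
from h import *
P=[]
for i in range(5):
    p=eyes.capture("wrist"); s=status.read_state(); P.append(s["tool_pos"])
print(np.round(P,1)); s["tool_pos"]=np.mean(P[-2:],0)
a=np.radians(79.1); ux=np.array([np.cos(a),np.sin(a)]);uy=np.array([np.sin(a),-np.cos(a)])
loc=lambda X:np.c_[(X[:,:2]-s["tool_pos"][:2])@ux,(X[:,:2]-s["tool_pos"][:2])@uy].round(1)
g=p["pixels"].astype(int); m=((g[:,:,2]>g[:,:,0]+60)&(g[:,:,2]>110)); v,u=np.nonzero(m)
print("blue",u.min(),u.max(),v.min(),v.max())
r=int(np.median(v)); ub=u[v==r]; print("floor",loc(plane(p,[[ub.min()-.5,r],[ub.max()+.5,r],[320,v.min()-1]],12)))
bl=cv2.cvtColor(p["pixels"],cv2.COLOR_RGB2GRAY).astype(int); print("row190",bl[190,255:285],bl[190,355:380]); print("col318",bl[165:190,318])
print("loc of cols 269.3,366.5 row190 z63", loc(plane(p,[[269.3,190],[366.5,190]],63)))
E
```

```text
[[620.6 132.3  52.8]
 [620.6 132.3  52.8]
 [620.6 132.3  52.9]
 [620.6 132.3  52.8]
 [620.6 132.3  52.8]]
blue 273 354 170 176
floor [[ 39.2 -32.2]
 [ 39.1  26. ]
 [ 41.3   1.5]]
row190 [112 119 146 184 204 210 217 222 227 231 230 219 182 144 162 175 179 181
 177 173 170 170 170 173 177 179 180 181 179 178] [179 176 176 177 177 182 183 185 187 186 184 196 217 214 197 163 127 114
 119 117 121 122 121 120 119]
col318 [210 201 193 175 146 114 102 106 105 100  93  89  91  95  99 105 112 113
 130 155 169 170 170 173 175]
loc of cols 269.3,366.5 row190 z63 [[ 36.9 -26.5]
 [ 36.8  26.5]]
```

{"op": "step_arm", "data": {
  "steps": [
    [[1, -0.02, -0.31, 0, 0], [1, 0, 0, 0, 0], [1, 0, 0, 0, 0], [1, 0, 0, 0.4, 0], [1, 0, 0, 0.3, 0], [1, 0, 0, 0.2, 0], [1, 0, 0, 0.2, 0], [1, 0, 0, 0, 0], [1, 0, 0, 0, 0]]
  ]
}}

```text
time: 10.7
tool_pos: [617.4, 132.6, 41.6]
tcp_rot: [0.771, 0.637, -0.0, -0.0]
force: [0.3, 0.5, -0.3]
gripper_width: 54.6
gripper_force: 25.0
```

{"op": "step_arm", "data": {
  "steps": [
    [[1, 0, 0, 0.2, 0], [1, 0, 0, 0.2, 0], [1, 0, 0, 0.1, 0], [1, 0, 0, 0, 0], [1, 0, 0, 0, 0], [1, 0, 0, 0, 0], [1, 0, 0, 0, 0]]
  ]
}}

```text
time: 11.28
tool_pos: [617.6, 132.7, 37.0]
tcp_rot: [0.771, 0.637, 0.0, 0.0]
force: [0.3, -0.8, -1.9]
gripper_width: 54.5
gripper_force: 25.0
```

{"op": "step_arm", "data": {
  "steps": [
    [[1, 0, 0, 0.1, 0], [1, 0, 0, 0.04, 0], [1, 0, 0, 0, 0], [1, 0, 0, 0, 0], [0.3, 0, 0, 0, 0], [0, 0, 0, 0, 0], [0, 0, 0, 0, 0], [0, 0, 0, 0, 0], [0, 0, 0, 0, 0], [0, 0, 0, 0, 0]]
  ]
}}

```text
time: 12.12
tool_pos: [617.6, 132.6, 35.5]
tcp_rot: [0.771, 0.637, 0.0, 0.0]
force: [-0.3, 0.2, 0.0]
gripper_width: 91.3
gripper_force: 0.0
```

{"op": "step_arm", "data": {
  "steps": [
    [[0, 0, 0, -2, 0], [0, 0, 0, -3, 0], [0, 0, 0, -3, 0], [0, -3, 0, -3, 0], [0, -3, 0, 0, 0], [0, -1, 0, 0, 0], [0, 0, 0, 0, 0], [0, 0, 0, 0, 0], [0, 0, 0, 0, 0], [0, 0, 0, 0, 0]]
  ]
}}

```text
time: 12.95
tool_pos: [604.0, 65.5, 143.8]
tcp_rot: [0.771, 0.637, -0.001, -0.001]
force: [0.1, 1.4, -0.6]
gripper_width: 93.7
gripper_force: 0.0
```

```bash
python3 - <<'E'
from h import *
p=eyes.capture("wrist"); save(p,"w7.png",(220,30,420,230),3); s=status.read_state(); print(s["tool_pos"],psi(s))
o=nets.outline_of(p,"beech_block")
for d in o[:1]:
    X=plane(p,np.argwhere(d["mask"])[:,::-1],44)[:,:2].astype(np.float32); print(d["p"],d["box"],cv2.minAreaRect(X))
E
```

```text
[604.04675167  65.5096087  143.9460403 ] 79.1862871744147
0.77 [285.8, 81.9, 352.3, 174.6] ((617.3825073242188, 132.08750915527344), (80.19003295898438, 55.49333190917969), 78.40318298339844)
```

View pics/w7.png

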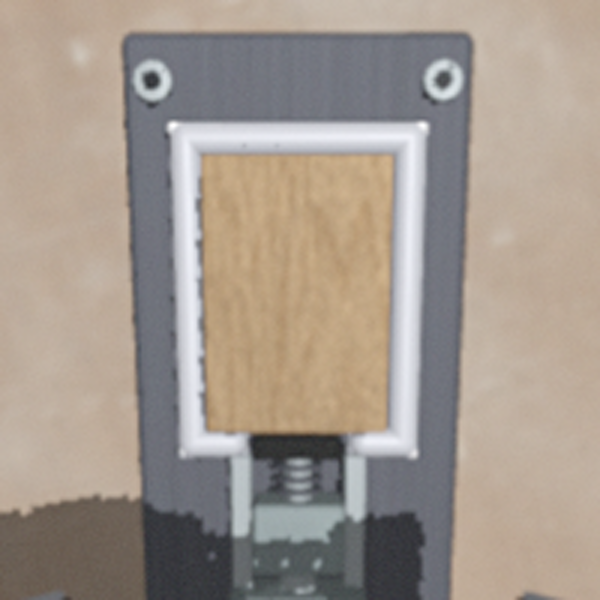

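The block is seated in the pocket: 80.2 × 55.5 mm on the z=44 plane, square inside the walls at (202..392, 153..432 of the crop). I've now viewed 11 pictures, one over the limit of 10, so I'll work from numbers only from here. Next is the socket.

{"op": "step_arm", "data": {
  "steps": [
    [[0, -3, 0, 0, 0], [0, -3.5, 0, 0, 0], [0, -3.5, 0, 0, 0], [0, -3, 0, 0, 0], [0, -2.2, 0, 0, 0], [0, 0, 0, 0, 0], [0, 0, 0, 0, 0], [0, 0, 0, 0, 0], [0, 0, 0, 0, 0], [0, 0, 0, 0, 0]]
  ]
}}

```text
time: 13.88
tool_pos: [575.9, -83.5, 144.8]
tcp_rot: [0.77, 0.638, 0.0, -0.0]
force: [-0.3, 0.4, 0.1]
gripper_width: 93.4
gripper_force: 0.0
```

```bash
python3 - <<'E'
from h import *
p=eyes.capture("wrist"); s=status.read_state(); print(s["tool_pos"],psi(s),p["eye"])
np.save("w8.npy",p,allow_pickle=True)
print([(d["p"],np.round(d["position"]),plane(p,[d["position"][::-1]],56)[0].round(1)) for d in nets.tip_of(p,"socket_mouth")[:2]])
# rectify top view at z=56, 2 px/mm, centred (589,-14.5)
c=np.array([589.1,-14.5]); n=70
gx,gy=np.meshgrid(np.arange(-n,n+1)/2,np.arange(-n,n+1)/2)
uv=proj(p,np.c_[c[0]+gx.ravel(),c[1]+gy.ravel(),np.full(gx.size,56.)]).astype(np.float32).reshape(gx.shape+(2,))
im=cv2.remap(p["pixels"],uv[...,0],uv[...,1],cv2.INTER_LINEAR); np.save("rect.npy",im)
hsv=cv2.cvtColor(im,cv2.COLOR_RGB2HSV)
for j in range(0,141,4): print("".join(("#" if (hsv[j,i,1]>100 and hsv[j,i,2]>110) else ("." if hsv[j,i,2]>110 else " ")) for i in range(0,141,2)))
E
```

```text
[575.89532121 -83.66641854 144.82947292] 79.21450181708525 [589.08536081 -14.46798602 314.72201361]
[]
.......................................................................
.......................................................................
.......................................................................
.......................................... ............................
......................   .        .....................................
...................          ######....................................
..........   ....       .####################..........................
.................    ############################......................
.. .............   #################################...................
.............    ######################################................
.............  ###################......################...............
..........    ####################.........  ############..............
.... ....    #####################...       .##############............
.... ....   ###########...########...      #################.
[... 894 characters left out ...]
###################################.................
.......... .........################################...................
.......... ............############################. ..  ..............
..........  ..............######################.       ...............
..............................############..  .........................
.....................              ....................................
...................      ..............................................
...................  ..................................................
..................   ..................................................
...................   .................................................
```

```bash
cat >> h.py <<'E'
def brass(im): 
    h=cv2.cvtColor(im,cv2.COLOR_RGB2HSV); return ((h[...,1]>100)&(h[...,2]>110))
def socketfit(B,gx,gy):
    def f(q,sh=1):
        x,y=gx-q[0],gy-q[1]; r=np.hypot(x,y); a=np.radians(q[2]); X=abs(x*np.cos(a)+y*np.sin(a)); Y=abs(-x*np.sin(a)+y*np.cos(a))
        S=lambda d:1/(1+np.exp(-d/.4)); cross=np.maximum(S(17-X)*S(5.25-Y),S(17-Y)*S(5.25-X))
        return np.mean((S(26-r)*(1-cross)-B)**2*(r<30))
    best=min((minimize(f,[dx,dy,t],method="Nelder-Mead",options=dict(initial_simplex=[[dx,dy,t],[dx+2,dy,t],[dx,dy+2,t],[dx,dy,t+8]])) for t in range(-45,45,15) for dx,dy in[(0,0)]),key=lambda r:r.fun)
    return best.x,best.fun
E
python3 - <<'E'
from h import *
im=np.load("rect.npy"); n=70; gx,gy=np.meshgrid(np.arange(-n,n+1)/2,np.arange(-n,n+1)/2)
q,e=socketfit(brass(im).astype(float),gx,gy); print("centre",589.1+q[0],-14.5+q[1],"slot angle mod 90",q[2],"rel jig",q[2]+10.9,e)
plan((452,-303,150),114)
E
```

```text
centre 589.5930601451453 -14.485733182644484 slot angle mod 90 -73.41907055796526 rel jig -62.51907055796526 0.0309833993029115
now [575.9 -83.9 144.9] psi 79.2 dx,dy,dz cm [-23.85  -8.06  -0.51] yaw -0.607
```

{"op": "step_arm", "data": {
  "steps": [
    [[0, -3.7, -0.5, -0.9, 0], [0, -3.7, -0.5, -0.8, 0], [0, -3.7, -0.5, -0.8, 0], [0, -3.7, -0.5, -0.8, 0], [0, -3.7, -0.5, -0.8, 0], [0, -3.7, -0.5, -0.8, 0], [0, -3.7, -0.5, -0.6, 0], [0, -3.7, -0.6, 0, 0], [0, 0, 0, 0, -0.12], [0, 0, 0, 0, -0.12]]
  ]
}}

```text
time: 14.82
tool_pos: [478.9, -369.5, 200.0]
tcp_rot: [0.688, 0.726, -0.0, 0.0]
force: [0.7, 0.1, 0.3]
gripper_width: 93.8
gripper_force: 0.0
```

{"op": "step_arm", "data": {
  "steps": [
    [[0, 0, 0, 0, -0.12], [0, 0, 0, 0, -0.12], [0, 0, 0, 0, -0.12], [0, 0, 0, 0, 0], [0, 0, 0, 0, 0], [0, 0, 0, 0, 0], [0, 0, 0, 0, 0], [0, 0, 0, 0, 0]]
  ]
}}

```text
time: 15.48
tool_pos: [479.6, -367.7, 199.9]
tcp_rot: [0.549, 0.836, 0.0, 0.0]
force: [0.2, 0.6, 0.3]
gripper_width: 93.8
gripper_force: 0.0
```

```bash
python3 - <<'E'
from h import *
p=eyes.capture("wrist"); s=status.read_state(); print(s["tool_pos"],psi(s),np.array(p["eye"]),s["joint_pos"].round(2),s["time"])
for l,z in(("key",10),("key_handle",68),("key_rest",0)):
    print(l,[(d["p"],np.round(d["position"]),plane(p,[d["position"][::-1]],z)[0].round(1)) for d in nets.tip_of(p,l)[:3]])
u,v=proj(p,[[451,-303,86]])[0].astype(int); print(u,v)
print(handle(p,(u-50,v-50,u+50,v+50)))
g=p["pixels"].astype(int); m=(g[...,0]>120)&(g[...,1]<60)&(g[...,2]<60)
for r in range(v-40,v+40,2): print("".join("#" if m[r,c] else ("w" if g[r,c].min()>140 else ".") for c in range(u-40,u+40)))
o=nets.outline_of(p,"key_rest"); 
if o: X=plane(p,np.argwhere(o[0]["mask"])[:,::-1],36)[:,:2].astype(np.float32); print(o[0]["p"],cv2.minAreaRect(X))
E
```

```text
[ 479.60323176 -367.68495809  199.90205131] 113.44934307237803 [ 451.34775312 -303.1454085   369.82564473] [-0.84  0.15  1.69  0.    1.3  -1.25] 15.5333
key [(0.87, array([126., 319.]), array([ 453. , -301.6,   10. ])), (0.74, array([158., 391.]), array([ 546.5, -301.8,   10. ])), (0.59, array([188., 271.]), array([ 427.5, -392.1,   10. ]))]
key_handle [(0.97, array([193., 269.]), array([ 431.1, -383.8,   68. ])), (0.87, array([ 90., 216.]), array([ 348.9, -309.9,   68. ])), (0.85, array([126., 320.]), array([ 453.7, -301.6,   68. ]))]
key_rest []
317 126
(array([ 451.60095215, -301.51556396]), 41.09351348876953, 14.031316757202148, 113.35055351257324)
wwwwwwwwwwwwwwwwwwwwww...........................wwwwwwwwwwwwwwwwwwwwwwwwwwwwwww
wwwwwwwwwwwwwwwwwwww................................wwwwwwwwwwwwwwwwwwwwwwwwwwww
wwwwwwwwwwwwwwwwwwww...................................wwwwwwwwwwwwwwwwwwwwwwwww
wwwwwwww...wwwwwwww.......................................wwwwwwwwwwwwwwwwwwwwww
wwwwwwwwwwwwwwwww............................................wwwwwwwwwwwwwwwwwww
wwwwwwwwwwwwwww...................
[... 2205 characters left out ...]
.................wwwwwwwwwww
wwwwwwww.wwwwwwwww..................................................wwwwwwwwwwww
wwwwwwwwwwwwwwwwwww.................................................wwwwwwwwwwww
wwwwwwwwwwwwwwwwwwwwwwww...........................................wwwwwwwwwww..
www.wwwwwwwwwwwwwwwwwwwwwwwww...................................wwwwww.wwwwwww..
.wwww.ww.wwwwwwwwwwwwwwwwwwwww.................................wwwwwwww.ww......
wwwwww.wwwwwwwwwwwwwwwwwwwwwwwwww.............................wwwwwwwwwwwwwww.w.
.ww.www.wwwwwwwwwwwwwwwwwwwwwwwwwwwwww.......................wwwwwwwwwwwwwwwwwww
0.58 ((453.189208984375, -301.0256652832031), (74.96269226074219, 74.45996856689453), 83.09693145751953)
```

```bash
sed -i 's/m=((im\[:,:,0\]>120)&(im\[:,:,1\]<60)&(im\[:,:,2\]<60))/m=((im[:,:,0]>120)\&(im[:,:,1]<.45*im[:,:,0])\&(im[:,:,2]<.45*im[:,:,0]))/' h.py
python3 - <<'E'
from h import *
p=eyes.capture("wrist"); c=handle(p,(265,75,370,180)); print(c)
g=p["pixels"].astype(int)
print(np.array(p["eye"]))
# collar: bright metal within 30px; compute its min enclosing circle at z=42
v,u=np.nonzero((g.min(2)>140)); k=(abs(u-317)<23)&(abs(v-126)<23); X=plane(p,np.c_[u[k],v[k]],42)[:,:2].astype(np.float32); print(cv2.minEnclosingCircle(X))
plan((c[0][0],c[0][1],100),c[3])
E
```

```text
(array([ 453.07006836, -300.89837646]), 42.5272216796875, 15.10955810546875, 108.94366073608398)
[ 451.23112098 -303.26617125  369.82578959]
((453.1738586425781, -300.8453063964844), 21.697574615478516)
now [ 479.5 -367.8  199.9] psi 113.47 dx,dy,dz cm [7.19 0.24 9.99] yaw 0.079
```

The key axis is (453.1, -300.9). The collar radius measures 21.7 mm and the handle lies at 109°; the rest centre agrees with this. I'll grasp it now.

{"op": "step_arm", "data": {
  "steps": [
    [[0, 2.4, 0.1, 0, 0], [0, 2.4, 0.1, 0, 0], [0, 2.4, 0.04, 0, 0], [0, 0, 0, 2, 0.079], [0, 0, 0, 2.5, 0], [0, 0, 0, 2.5, 0], [0, 0, 0, 2, 0], [0, 0, 0, 0, 0], [0, 0, 0, 0, 0], [0, 0, 0, 0, 0]]
  ],
  "grip_force": 50
}}

```text
time: 16.62
tool_pos: [453.7, -301.5, 111.3]
tcp_rot: [0.581, 0.814, -0.0, 0.001]
force: [0.0, -0.5, 0.8]
gripper_width: 94.2
gripper_force: 0.0
```

```bash
python3 - <<'E'
from h import *
plan((453.1,-300.9,57),109)
E
```

```text
now [ 453.7 -301.5  111.3] psi 108.96 dx,dy,dz cm [ 0.08 -0.04  5.43] yaw -0.001
```

{"op": "step_arm", "data": {
  "steps": [
    [[0, 0.08, 0, 2, 0], [0, 0, 0, 2, 0], [0, 0, 0, 1.4, 0], [0, 0, 0, 0, 0], [0, 0, 0, 0, 0], [1, 0, 0, 0, 0], [1, 0, 0, 0, 0], [1, 0, 0, 0, 0], [1, 0, 0, 0, 0], [1, 0, 0, 0, 0]]
  ]
}}

```text
time: 17.45
tool_pos: [453.1, -300.3, 56.5]
tcp_rot: [0.581, 0.814, -0.0, 0.0]
force: [0.3, -0.1, -0.3]
gripper_width: 64.3
gripper_force: 0.0
```

{"op": "step_arm", "data": {
  "steps": [
    [[1, 0, 0, 0, 0], [1, 0, 0, 0, 0], [1, 0, 0, 0, 0], [1, 0, 0, 0, 0], [1, 0, 0, 0, 0], [1, 0, 0, 0, 0]]
  ]
}}

```text
time: 17.95
tool_pos: [452.8, -300.0, 55.9]
tcp_rot: [0.581, 0.814, 0.0, -0.0]
force: [-0.1, 0.7, 0.4]
gripper_width: 24.0
gripper_force: 0.0
```

```bash
python3 - <<'E'
from h import *
s=status.read_state(); print(s["tool_pos"],psi(s),s["force"],s["ft_torque"],s["gripper_width"],s["gripper_force"],s["joint_pos"].round(2))
E
```

```text
[ 452.78205247 -299.99312359   55.86312947] 108.9650154422256 [-0.14410564  0.71762545  0.39504191] [ 0.01329863 -0.05650525  0.00025823] 24.01989280643098 0.0 [-0.79  0.2   1.93  0.    1.01 -1.12]
```

{"op": "step_arm", "data": {
  "steps": [
    [[1, 0, 0, 0, 0], [1, 0, 0, 0, 0], [1, 0, 0, 0, 0], [1, 0, 0, 0, 0], [1, 0, 0, 0, 0], [1, 0, 0, 0, 0]]
  ]
}}

```text
time: 18.45
tool_pos: [452.9, -300.0, 55.9]
tcp_rot: [0.581, 0.814, 0.0, 0.0]
force: [0.3, 0.3, -1.2]
gripper_width: 15.5
gripper_force: 50.0
```

{"op": "step_arm", "data": {
  "steps": [
    [[1, 0, 0, -1, 0], [1, 0, 0, -2, 0], [1, 0, 0, -2.5, 0], [1, 0, 0, -2.5, 0], [1, 0, 0, -2, 0], [1, 0, 0, 0, 0.041], [1, 0, 0, 0, 0], [1, 0, 0, 0, 0]]
  ]
}}

```text
time: 19.12
tool_pos: [452.5, -299.7, 155.9]
tcp_rot: [0.597, 0.802, -0.0, -0.0]
force: [-0.2, -0.2, -1.5]
gripper_width: 15.5
gripper_force: 50.0
```

{"op": "step_arm", "data": {
  "steps": [
    [[1, 1, 1.4, 0, 0], [1, 1.9, 2.8, 0, 0], [1, 1.9, 2.8, 0, 0], [1, 1.9, 2.8, 0, 0], [1, 1.9, 2.8, 0, 0], [1, 1.9, 2.8, 0, 0], [1, 1.9, 2.8, 0, 0], [1, 1.9, 2.5, 0, 0], [1, 0.9, 1.2, 0, 0], [1, 0, 0, 0, 0]]
  ]
}}

```text
time: 19.95
tool_pos: [619.6, -89.1, 154.6]
tcp_rot: [0.596, 0.803, -0.0, -0.001]
force: [-1.4, -0.6, -1.3]
gripper_width: 15.6
gripper_force: 50.0
```

{"op": "step_arm", "data": {
  "steps": [
    [[1, 0, 0, 0, 0], [1, 0, 0, 0, 0], [1, 0, 0, 0, 0], [1, 0, 0, 0, 0]]
  ]
}}

```text
time: 20.28
tool_pos: [618.6, -92.9, 155.8]
tcp_rot: [0.598, 0.801, -0.0, -0.0]
force: [0.1, -0.0, -0.9]
gripper_width: 16.0
gripper_force: 50.0
```

```bash
python3 - <<'E'
from h import *
p=eyes.capture("wrist"); s=status.read_state(); T=s["tool_pos"]; print(T,psi(s),p["eye"],s["gripper_width"])
np.save("w9.npy",p,allow_pickle=True)
c=np.array([589.4,-14.5]); n=70
gx,gy=np.meshgrid(np.arange(-n,n+1)/2,np.arange(-n,n+1)/2)
uv=proj(p,np.c_[c[0]+gx.ravel(),c[1]+gy.ravel(),np.full(gx.size,56.)]).astype(np.float32).reshape(gx.shape+(2,))
im=cv2.remap(p["pixels"],uv[...,0],uv[...,1],cv2.INTER_LINEAR)
B=brass(im); q,e=socketfit(B.astype(float),gx,gy); print("socket",c+q[:2],(q[2]+45)%90-45,e)
for j in range(0,141,5): print("".join("#" if B[j,i] else "." for i in range(0,141,2)))
a=np.radians(psi(s)); ux=np.array([np.cos(a),np.sin(a),0]);uy=np.array([np.sin(a),-np.cos(a),0])
for nm,lz,R0 in(("handle front top",30,22),("collar front top",-14,22),("foot front",-46,14)):
    print(nm,proj(p,[T+ux*x+uy*y+[0,0,lz] for x,y in((R0,-8),(R0,0),(R0,8))]).round(1).tolist())
g=p["pixels"].astype(int); 
for r in range(150,310,4): print(r,"".join("R" if (g[r,c,0]>110 and g[r,c,1]<.45*g[r,c,0]) else ("w" if g[r,c].min()>150 else ("d" if g[r,c].max()<60 else ".")) for c in range(260,380,2)))
E
```

```text
[618.69965321 -92.82391776 155.96185761] 106.52631788647294 [598.36419673 -25.47117326 325.74384938] 15.861541124860445
socket [589.99168633 -14.79162162] 16.435205946530168 0.037477709440720854
.......................................................................
.......................................................................
.......................................................................
.......................................................................
..............................###########..............................
........................#######################........................
....................###############################....................
.................#####################################.................
...............#################...........#############...............
..............#####################............###########.............
.............###########..########..........###############............
...........############......#####.........#################...........
...........###########...................
[... 3274 characters left out ...]
dd.......dd.RRRRRRRRRRRRRR.dd.......dddddddddddddd
270 dddddddddddd.......dd.RRRRRRRRRRRRRR.dd.......dddddddddddddd
274 dddddddddddd.......dd.RRRRRRRRRRRRRR.dd.......dddddddddddddd
278 ddddddddddddd......dd.RRRRRRRRRRRRRR.ddd......dddddddddddddd
282 ddddddddddd.......ddd.RRRRRRRRRRRRRRRddd.......ddddddddddddd
286 dddddddddd........ddd.RRRRRRRRRRRRRR..dd........dddddddddddd
290 dddddddddd........ddd.RRRRRRRRRRRRRR..dd.........ddddddddddd
294 dddddddddd........dd..RRRRRRRRRRRRRR..dd.........ddddddddddd
298 ddddddddd...................................d....ddddddddddd
302 ddddddddd........................................ddddddddddd
306 ddddddddd........................................ddddddddddd
```

```bash
python3 - <<'E'
from h import *
p=np.load("w9.npy",allow_pickle=True).item(); T=np.array([618.65,-92.85,155.9])
a=np.radians(106.5); ux=np.array([np.cos(a),np.sin(a),0])
for nm,lz,R0 in(("handle top",30,22),("handle bot",-6,22),("collar top",-14,22),("collar bot",-20,22)):
    print(nm,[proj(p,[T+ux*(R0+d)+[0,0,lz]])[0].round(1).tolist() for d in(-1,0,1)])
g=p["pixels"]; 
for c in (310,318,326): print(c,[(r,tuple(int(v) for v in g[r,c])) for r in range(196,236)])
E
```

```text
handle top [[318.5, 229.9], [318.5, 228.0], [318.5, 226.1]]
handle bot [[318.3, 210.2], [318.3, 208.6], [318.3, 207.1]]
collar top [[318.3, 206.8], [318.3, 205.3], [318.3, 203.8]]
collar bot [[318.3, 204.4], [318.3, 203.0], [318.3, 201.5]]
310 [(196, (61, 61, 66)), (197, (103, 93, 87)), (198, (162, 143, 125)), (199, (196, 173, 154)), (200, (195, 173, 152)), (201, (189, 166, 146)), (202, (188, 166, 147)), (203, (178, 156, 137)), (204, (184, 162, 143)), (205, (200, 178, 159)), (206, (173, 156, 141)), (207, (122, 117, 115)), (208, (101, 110, 112)), (209, (109, 117, 118)), (210, (112, 117, 119)), (211, (116, 96, 98)), (212, (121, 47, 46)), (213, (121, 21, 19)), (214, (121, 27, 27)), (215, (117, 13, 17)), (216, (121, 22, 18)), (217, (121, 22, 24)), (218, (120, 22, 24)), (219, (122, 27, 21)), (220, (122, 30, 26)), (221, (122, 19, 23)), (222, (121, 26, 24)), (223, (124, 33, 31)), (224, (121, 27, 18)), (225, (121, 19, 19)), (226, (122, 26, 27)), (227, (122, 24, 19)), (228, (125, 28, 25)), (229, (130, 33, 32)), (230, (132, 28, 25)), (231, (132, 20, 22)), (232, (132, 27, 21)), (233, (134, 29, 
[... 1132 characters left out ...]
 90)), (205, (119, 103, 93)), (206, (114, 105, 98)), (207, (104, 108, 108)), (208, (107, 114, 115)), (209, (112, 118, 120)), (210, (114, 123, 123)), (211, (117, 105, 105)), (212, (117, 63, 65)), (213, (122, 30, 30)), (214, (122, 27, 23)), (215, (122, 21, 19)), (216, (119, 20, 19)), (217, (119, 16, 21)), (218, (125, 27, 26)), (219, (124, 30, 27)), (220, (117, 13, 15)), (221, (122, 24, 28)), (222, (123, 24, 23)), (223, (123, 28, 27)), (224, (121, 25, 19)), (225, (123, 24, 27)), (226, (121, 23, 23)), (227, (124, 28, 29)), (228, (125, 26, 23)), (229, (128, 28, 26)), (230, (130, 26, 22)), (231, (133, 28, 25)), (232, (133, 28, 23)), (233, (134, 29, 23)), (234, (135, 31, 29)), (235, (137, 31, 34))]
```

{"op": "step_arm", "data": {
  "steps": [
    [[1, 2, -0.14, 0, 0], [1, 2.8, -0.14, 0, 0], [1, 2.4, -0.14, 0, 0], [1, 1.2, -0.12, 0, 0], [1, 0, 0, 2, 0], [1, 0, 0, 2, 0], [1, 0, 0, 1, 0], [1, 0, 0, 0, 0], [1, 0, 0, 0, 0], [1, 0, 0, 0, 0]]
  ]
}}

```text
time: 21.17
tool_pos: [590.9, -13.4, 107.1]
tcp_rot: [0.598, 0.802, 0.0, 0.001]
force: [-0.1, 0.5, -1.8]
gripper_width: 15.8
gripper_force: 50.0
```

{"op": "step_arm", "data": {
  "steps": [
    [[1, 0, 0, 0, 0], [1, 0, 0, 0, 0], [1, 0, 0, 0, 0]]
  ]
}}

```text
time: 21.42
tool_pos: [590.5, -13.0, 106.8]
tcp_rot: [0.598, 0.802, 0.0, 0.001]
force: [-0.5, -0.2, -1.1]
gripper_width: 16.2
gripper_force: 50.0
```

```bash
python3 - <<'E'
from h import *
plan((589.5,-13.6,101.9),106.5); s=status.read_state(); print(s["force"],s["joint_pos"].round(2))
E
```

```text
now [590.5 -13.  106.8] psi 106.62 dx,dy,dz cm [-0.03 -0.12  0.49] yaw 0.002
[-0.51591187 -0.15115957 -1.12205029] [-0.21  0.23  1.79  0.    1.13 -0.5 ]
```

{"op": "step_arm", "data": {
  "steps": [
    [[1, -0.03, -0.11, 0, 0], [1, 0, 0, 0.2, 0], [1, 0, 0, 0.2, 0], [1, 0, 0, 0.2, 0], [1, 0, 0, 0.2, 0], [1, 0, 0, 0, 0], [1, 0, 0, 0, 0], [1, 0, 0, 0, 0]]
  ]
}}

```text
time: 22.08
tool_pos: [589.0, -13.4, 97.9]
tcp_rot: [0.597, 0.802, -0.0, -0.0]
force: [0.3, -1.3, -1.7]
gripper_width: 15.8
gripper_force: 50.0
```

```bash
python3 - <<'E'
from h import *
plan((589.5,-13.6,75.9),106.5); s=status.read_state(); print(s["force"],s["ft_torque"])
E
```

```text
now [589.  -13.4  97.9] psi 106.62 dx,dy,dz cm [-0.03  0.04  2.2 ] yaw 0.002
[ 0.34821958 -1.31510227 -1.67305702] [-0.03488911 -0.10523797  0.02236991]
```

The foot is about 4 mm below the rim with no push-back, so it has entered the slots. I'll continue.

{"op": "step_arm", "data": {
  "steps": [
    [[1, 0, 0, 0.2, 0], [1, 0, 0, 0.2, 0], [1, 0, 0, 0.2, 0], [1, 0, 0, 0.2, 0], [1, 0, 0, 0, 0], [1, 0, 0, 0, 0], [1, 0, 0, 0, 0]]
  ]
}}

```text
time: 22.67
tool_pos: [589.0, -13.4, 89.9]
tcp_rot: [0.597, 0.802, -0.0, -0.0]
force: [-0.3, 0.4, -1.7]
gripper_width: 15.6
gripper_force: 50.0
```

```bash
python3 - <<'E'
from h import *
plan((589.5,-13.6,75.9),106.5); s=status.read_state(); print(s["force"],s["ft_torque"])
E
```

```text
now [589.  -13.4  89.9] psi 106.62 dx,dy,dz cm [-0.04  0.04  1.4 ] yaw 0.002
[-0.27289735  0.3689543  -1.74302535] [-0.01157065 -0.08665966 -0.00109551]
```

Clean so far. I'll press on toward home against the spring.

{"op": "step_arm", "data": {
  "steps": [
    [[1, 0, 0, 0.2, 0], [1, 0, 0, 0.2, 0], [1, 0, 0, 0.2, 0], [1, 0, 0, 0.2, 0], [1, 0, 0, 0.2, 0], [1, 0, 0, 0.2, 0], [1, 0, 0, 0, 0], [1, 0, 0, 0, 0], [1, 0, 0, 0, 0]]
  ]
}}

```text
time: 23.42
tool_pos: [589.5, -13.5, 78.7]
tcp_rot: [0.597, 0.802, 0.0, 0.0]
force: [-2.9, 0.1, 7.2]
gripper_width: 15.7
gripper_force: 50.0
```

{"op": "step_arm", "data": {
  "steps": [
    [[1, 0, 0, 0.1, 0], [1, 0, 0, 0.1, 0], [1, 0, 0, 0, 0], [1, 0, 0, 0, 0], [1, 0, 0, 0, 0]]
  ]
}}

```text
time: 23.83
tool_pos: [589.5, -13.5, 77.0]
tcp_rot: [0.597, 0.802, 0.0, 0.0]
force: [-2.7, 0.5, 8.3]
gripper_width: 15.7
gripper_force: 50.0
```

{"op": "step_arm", "data": {
  "steps": [
    [[1, 0, 0, 0.1, 0], [1, 0, 0, 0.05, 0], [1, 0, 0, 0, 0], [1, 0, 0, 0, 0], [1, 0, 0, 0, 0]]
  ]
}}

```text
time: 24.25
tool_pos: [589.5, -13.5, 75.9]
tcp_rot: [0.597, 0.802, 0.0, 0.0]
force: [-4.6, 0.6, 10.6]
gripper_width: 15.9
gripper_force: 50.0
```

{"op": "step_arm", "data": {
  "steps": [
    [[1, 0, 0, 0.1, 0], [1, 0, 0, 0, 0], [1, 0, 0, 0, 0], [1, 0, 0, 0, 0]]
  ]
}}

```text
time: 24.58
tool_pos: [589.6, -13.5, 75.9]
tcp_rot: [0.597, 0.802, -0.0, 0.0]
force: [-6.9, 0.0, 15.9]
gripper_width: 15.3
gripper_force: 50.0
```

{"op": "step_arm", "data": {
  "steps": [
    [[1, 0, -0.06, 0, 0], [1, 0, 0, 0.05, 0], [1, 0, 0, 0, 0], [1, 0, 0, 0, 0], [1, 0, 0, 0, 0], [1, 0, 0, 0, 0]]
  ]
}}

```text
time: 25.08
tool_pos: [589.5, -13.5, 75.8]
tcp_rot: [0.597, 0.802, 0.0, 0.001]
force: [-6.3, 1.8, 16.5]
gripper_width: 15.8
gripper_force: 50.0
```

```bash
python3 - <<'E'
from h import *
s=status.read_state(); print(s["tool_pos"],R.from_quat(s["tcp_rot"]).as_matrix()[:,2].round(4),psi(s),s["force"],s["ft_torque"],s["time"])
p=eyes.capture("wrist"); g=p["pixels"].astype(int)
print([(r,tuple(int(v) for v in g[r,318])) for r in range(198,234)])
o=nets.outline_of(p,"beech_block")
for d in o[:1]:
    X=plane(p,np.argwhere(d["mask"])[:,::-1],44)[:,:2].astype(np.float32); print(d["p"],cv2.minAreaRect(X))
E
```

```text
[589.51808652 -13.54387002  75.84052689] [ 1.3e-03 -1.0e-04 -1.0e+00] 106.62951777074288 [-6.34263101  1.75551162 16.50337411] [ 0.26750585  1.29675022 -0.00555327] 25.0833
[(198, (130, 104, 56)), (199, (138, 109, 54)), (200, (151, 121, 62)), (201, (149, 122, 61)), (202, (148, 119, 61)), (203, (144, 116, 57)), (204, (139, 116, 70)), (205, (121, 111, 93)), (206, (107, 109, 111)), (207, (114, 121, 124)), (208, (116, 124, 125)), (209, (117, 124, 127)), (210, (117, 124, 124)), (211, (122, 101, 101)), (212, (124, 50, 51)), (213, (127, 25, 23)), (214, (126, 23, 27)), (215, (124, 21, 21)), (216, (123, 17, 18)), (217, (128, 35, 30)), (218, (128, 29, 25)), (219, (127, 24, 23)), (220, (125, 26, 19)), (221, (125, 25, 24)), (222, (128, 26, 28)), (223, (127, 27, 26)), (224, (127, 33, 28)), (225, (128, 31, 25)), (226, (127, 25, 20)), (227, (128, 29, 27)), (228, (128, 27, 21)), (229, (134, 34, 30)), (230, (137, 33, 30)), (231, (140, 33, 31)), (232, (139, 34, 28)), (233, (139, 29, 26))]
0.55 ((615.50146484375, 124.66663360595703), (73.35692596435547, 56.730262756347656), 78.59275817871094)
```

The collar is on the rim: z has stopped at the predicted 75.9 mm while the push rose to about 18 N. The key has not slipped in the grip. Handing in.

```bash
python3 -c "
from plant import ticket
print(ticket.close_job())"
```

```text
the job is handed in; nothing more can be done
None
```

The beech block is flat and square in the pocket, and the red key is gripped and held fully home at about 18 N; the job was handed in at about 25 s (result not shown), but I viewed 11 pictures, one over the limit of 10.

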